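# Crack probe along a ground-out groove

## Robot

A 6-joint arm with a two-finger parallel gripper is mounted at the origin on a cart in front of the work surface, level with it; the furniture and walls round the work are solid. World frame = base frame: x ahead of the robot, y to its left, z up, the work surface at z = 0. Lengths are in m, angles in rad, forces in N, time in s.
With the tool pointing down it reaches from about 0.325 to 0.9 m from the base axis. Payload 6.1 kg.
Tool frame: the origin (TCP) lies at the very end of the fingers, on their centre line; the grasp point (between the pads) lies 19 mm behind it (manip.tcp_to_grasp is the distance from the TCP to the grasp point, in m); z points along the fingers, y is the line along which they close (so a half turn about z gives the same grasp; the last joint's range is limited). The gripper opens to 87 mm and grips with 3 to 60 N. Pads are 19 mm wide; open, the fingers measure 117 mm over their backs; the gripper's body (75 mm by 190 mm) begins 51 mm behind the grasp point.
Start: joints at [1.002, 0.22, 1.526, -0, 1.395, -0.126], TCP at [0.268, 0.565, 0.223] pointing down, gripper open.
Joint ranges: [-2.98, 2.98], [-0.91, 2.08], [0.09, 2.57], [-1.24, 4.39], [0.2, 2.65], [-2.68, 2.68]. Speed limits (rad/s): [2.57, 2.57, 3.01, 3.14, 3.14, 3.14].

## Interface

Orientations are given as [roll, pitch, yaw] about the fixed x, y, z axes, in that order (R = Rz(yaw) Ry(pitch) Rx(roll)).
In Python, from workcell import manip gives the robot as it stands.
- The arm moves only by the tool servo_tool, never from a script. Its argument "motion" is a list of rows, each a list of 5 numbers: the shift along the tool's x, y, z in units of 25 mm (1.0 is 25 mm), then the turn about the tool's z in degrees, then the closure, from 0 (fully open) to 1 (shut). In form: [[x, y, z, twist, hand], ...]. A call has 1 to 20 rows; each row shifts and turns the commanded pose from where the row before left it, along the tool's axes as they then stand; what a row does not reach is not made up. A row lasts 1/12 s, in which the tool goes at most 41.7 mm and 7.16 degrees, less where a joint would pass 70% of its speed; a pose out of reach is approached as far as the arm can. A call is refused whole if a number of a shift passes 1 or a number of a turn 7.16, either way. A call with a gripper value outside its range is refused whole. The fingers move at their own pace and stop on an object; "squeeze" is the grip in N (left out, the last holds). Time passes only in rows, so rows that do not move let the fingers close. It gives the time, the measured TCP pose, the force, the opening and the grip force at its end, in the units of the state.
- manip.state(): the state, without advancing time (a new reading comes with each control period).
- manip.read_camera(name): name is "scene" or "top"; returns the picture (400x640x3 uint8, red, green, blue); there is no depth.
- manip.calibration(name): a dict with "fx", "fy", "cx", "cy" (pixels), "R" (3x3) and "t" (3): a world point X has camera coordinates R X + t. Camera axes: x right, y down, z forward; pixel columns grow to the right and rows downward; lengths in m; the calibration is good to about 2 mm. A picture is of the moment at which its call begins. calibration takes no time and is no camera call.
- manip.hand_in(): hands the job in; it is judged then, once.
Trained networks look in the newest picture that a camera, given by its name, has taken for a name from the list of things; names that differ only in an ending like _2 or _b are one class to them, and where a whole thing is asked for, a point or a joint stands for the part that bears it (a point fixed in the world has none). Each returns a list of dicts, best first, with "conf" (0 to 1); they miss things now and then, are a little off and sometimes report something else, mostly with a low value. They report only what shows in the picture. A call takes as long as a camera call. They do not tell look-alikes from the thing itself.
- manip.recognise(camera, query): "at" ([x, y, z] in m, in world coordinates, good to about 4 mm: the middle of the surface that is visible of it).
- manip.spot_point(camera, query): "at" ([x, y, z] in m, in world coordinates, good to about 4 mm: a listed point, or the origin of a listed thing).
The state is a dict: "t": time; "joint_positions": joint angles; "qvel": joint speeds; "joint_torque": joint torques, N m; "ee_pos": TCP position; "tool_rot": TCP orientation; "force": force on the tool from outside, world axes, zero at the start; "torque": the same for the moment, N m; "gripper_width": finger opening in m; "grip_force": force on a finger pad.
Only numpy, scipy, OpenCV 4.12 (cv2) and the standard library are available. Lean on these libraries where they do the work, as an engineer would, in place of code of your own. Each camera call takes 0.05 s, during which the arm holds its last target. There are 200 camera calls.

## Task

The crack in the sloping plate of the bearing bracket has been ground out to a groove that ends in a countersunk stop hole; check it with the spring-tipped pencil probe. Lift the probe out of its stand, set its ball tip in the groove near the end that is open at the plate's edge, and draw it slowly (under 5 cm a second) along the groove to the stop hole without lifting it off, keeping the probe square to the sloping plate and pressing its spring tip in lightly, never all the way. Finish there, still holding the probe square to the plate with its ball in the stop hole and the spring tip about half in: do not put it down or let go, and leave everything else on the bench where it is.

Things in the scene. Friction and masses are not known exactly. Their poses are not given: they have to be found in the camera images.
- probe: round pencil probe, 134 mm long, tip down in its stand. Origin: on its axis at the underside of its collar; z along the axis from tip to butt. Collar 24 mm across, z 0 to 5 mm; black ringed grip 18 mm across, z 5 to 66 mm (take it at about z = 42 mm); butt at z = 71 mm; below the collar a 14 mm steel shank to a nose at z = -46 mm, out of which the spring tip sticks. 0.13 kg
- tip_ball (a point): centre of the 6 mm steel ball at the end of the probe's spring tip, on the probe's axis, at probe z = -60 mm with the tip fully out; it moves up with the tip
- probe_tip (a joint): how far the spring tip is pushed into the probe, in m: 0 fully out, 0.010 all the way in. The spring pushes back with about 0.5 N at first touch and 0.35 N more for every mm, so about 2.3 N half in
- probe_stand: fixed docking stand: dark round foot 68 mm across, upright aluminium tube 26 mm across with a 17 mm bore, rim 82 mm above the bench. The probe's collar rests on the rim, shank and tip hang free 63 mm deep in the bore. Origin: centre of the underside, z up
- bracket: grey steel bearing bracket bolted to the bench (it does not move): foot 150 mm (x) by 136 mm (y), gussets, and a plate 100 mm by 120 mm sloping 20 degrees, its low edge toward -x (the robot) 47 mm and its high edge 81 mm above the bench. Origin: centre of the foot's underside, z up
- bracket_face: the bracket's sloping plate. Origin: centre of the stop hole's mouth, in the plane of the face; z square out of the face, x up the slope, y along the groove toward its open end at the plate's edge. The groove is straight along x = 0 from the hole to the edge at y = +95 mm. A round bearing boss 46 mm across stands 9 mm proud of the face at x = 38, y = 35 mm
- stop_hole (a point): centre of the stop hole's mouth, in the plane of the face (same point as the face's origin): a 3 mm hole countersunk at 45 degrees to 11 mm at the mouth. The ball fits into it and drops about 1 to 1.5 mm on arriving: its centre then lies about 1.3 to 2 mm below the face
- groove_start (a point): a point in the groove 12 mm in from its open end, in the plane of the face (face y = 83 mm), a good place to set the tip down. The groove is a 45 degree V in a bright ground band, 9 mm wide at the mouth and 4 mm deep; it centres the ball, whose centre rides about 0.5 mm below the plane of the face
- ball_bearing: ball bearing 47 mm across, 14 mm high, a bystander; origin at the centre of its underside
- loupe: black eyepiece loupe 37 mm across, 28 mm high, a bystander; origin at the centre of its underside
- hex_key: hex key 30x78x6 mm, a bystander; origin at the centre of its underside
- feeler_gauge: folded feeler gauge 14x95x13 mm, a bystander; origin at the centre of its underside
- outer_ring_a: steel bearing ring 66 mm across, 17 mm high, a bystander; origin at the centre of its underside
- master_ring: black setting ring 62 mm across, 18 mm high, a bystander; origin at the centre of its underside
- roller_cone: tapered roller cone 47 mm across, 19 mm high, a bystander; origin at the centre of its underside
- marker: marker pen 20x130x20 mm, a bystander; origin at the centre of its underside
There are look-alikes about, which are no part of the job. Of the things shaped like the probe, the black one is meant. What is shaped like the probe_stand but turquoise is not meant.

How it is judged:
By the outcome, as a careful person would: the job done as asked, in the order asked, and still so for the second after the job is handed in, while the arm keeps its last pose, push and grip.
It also fails if it takes over 43 s, if anything falls off the work surface, if the arm or the gripper's body presses on something with over 40 N, if the wrist force passes 120 N, or if a joint passes its speed limit or range.

## Working session

There is one attempt and no reset: what is moved stays moved. The work goes in short steps, Python scripts to look and compute and a tool call to move; the robot and the scene stay as the last step left them, time stands still between calls to the robot, and variables do not carry over. Pictures are saved under pics/ and viewed, at most 10 in all, crops included, and the job is handed in when it is done.

Besides the shell and the picture viewer there is one more tool, called after "Emit:" in YAML: its name, and indented under it one key for each argument. servo_tool: Moves the arm, as the interface text tells. Its arguments: {"type":"object","properties":{"motion":{"type":"array","items":{"type":"array","items":{"type":"number"}}},"squeeze":{"type":"number"}},"required":["motion"]}

```bash
mkdir -p pics; ls
python3 - <<'E'
from workcell import manip
import cv2,numpy as np
for c in("scene","top"):
    im=manip.read_camera(c); cv2.imwrite(f"pics/{c}0.png",im[:,:,::-1])
    k=manip.calibration(c); print(c,k["fx"],np.round(-np.array(k["R"]).T@k["t"],3),np.round(k["R"],3).tolist())
    for q in("probe","probe_stand","tip_ball","bracket","bracket_face","stop_hole","groove_start"):
        print(q,[(np.round(d["at"],4).tolist(),round(d["conf"],2)) for d in manip.spot_point(c,q)][:4])
print(manip.state())
E
```

```text
pics
scene 432.01907663874806 [-0.069 -0.488  0.635] [[0.633, -0.774, -0.013], [-0.45, -0.353, -0.82], [0.631, 0.525, -0.572]]
probe [([0.5621, 0.2683, 0.0597], 0.85), ([0.4676, 0.2795, 0.0846], 0.66)]
probe_stand [([0.4872, -0.1645, -0.001], 0.71), ([0.4707, 0.2804, -0.0021], 0.56)]
tip_ball [([0.6973, 0.0432, 0.0009], 0.28)]
bracket [([0.5536, -0.0054, 0.0045], 0.83), ([0.3859, 0.1677, 0.0007], 0.65), ([0.6513, 0.1313, -0.0024], 0.23)]
bracket_face [([0.531, -0.0379, 0.0589], 0.73), ([0.5402, -0.2678, -0.0016], 0.61), ([0.6988, 0.0406, 0.0002], 0.27), ([0.6405, 0.2424, 0.0023], 0.17)]
stop_hole [([0.5327, -0.0391, 0.059], 0.95), ([0.3861, 0.1704, 0.002], 0.55)]
groove_start [([0.5436, 0.0415, 0.0612], 0.59), ([0.5403, -0.2673, -0.003], 0.5)]
top 372.07234710498415 [0.395 0.009 0.902] [[0.01, -1.0, 0.006], [-0.984, -0.011, -0.177], [0.177, -0.005, -0.984]]
probe [([0.4699, 0.276, 0.083], 0.75), ([0.558, 0.2698, 0.0644], 0.49)]
probe_stand [([0.4712, 0.2815, -0.0003], 0.82), ([0.4835, -0.1664, -0.0001], 0.67)]
tip_ball [([0.4698, 0.2819, -0.0017], 0.73), ([0.3546, -0.2451, 0.0012], 0
[... 243 characters left out ...]
2, 0.057], 0.69)]
{'t': 0.8, 'joint_positions': array([ 1.00187853e+00,  2.20326412e-01,  1.52649645e+00,  2.43708423e-05,
        1.39468996e+00, -1.26087814e-01]), 'qvel': array([-0.00051983,  0.00202306,  0.000539  ,  0.00044506, -0.00035953,
        0.00011238]), 'joint_torque': array([-7.21370598e-04, -4.94503498e+01, -3.87686098e+01,  6.97738328e-02,
        4.66847839e-02, -5.16446534e-06]), 'ee_pos': array([0.26780326, 0.56472371, 0.22258515]), 'tool_rot': array([ 3.14151043e+00, -1.37639806e-05,  2.69875840e+00]), 'force': array([-0.01046613,  0.61646035,  0.60285738]), 'torque': array([-0.02198939, -0.00071522,  0.04163819]), 'grip_force': 0.0, 'gripper_width': 0.08716984514389771}
```

View pics/scene0.png

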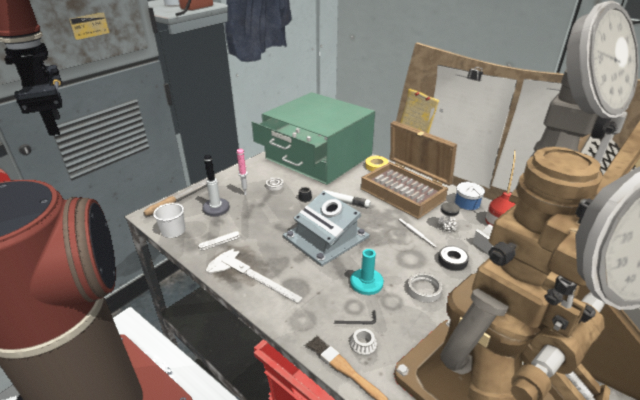

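View pics/top0.png

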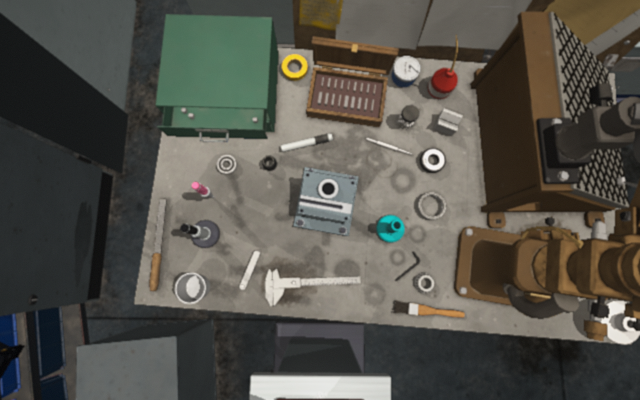

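The black probe stands in the grey stand at top-view pixel (190,230). The pink look-alike is at (200,188), and the turquoise stand is at (390,228). The bracket is at (325,200), with its groove running left–right at row ~205. The moves can't tilt the tool, so I'll pivot the probe 20° in the fingers, using the stand's bore as the stop.

Run:
```python
from workcell import manip
import cv2,numpy as np
acc={}
for i in range(3):
  for c in("scene","top"):
    im=manip.read_camera(c)
    for q in("probe","probe_stand","stop_hole","groove_start"):
        for d in manip.spot_point(c,q):
            a=np.array(d["at"])
            for n,g in(("probe",(.469,.279,.083)),("probe_stand",(.471,.281,0)),("stop_hole",(.53,-.041,.059)),("groove_start",(.541,.0425,.059))):
                if n==q and np.linalg.norm(a-g)<.015: acc.setdefault((q,c),[]).append(a)
for k,v in acc.items(): print(k,len(v),np.round(np.mean(v,0),4),np.round(np.std(v,0),4))
t=cv2.imread("pics/top0.png")[155:245,285:365]; s=cv2.imread("pics/scene0.png")[185:260,280:375]
a=cv2.resize(t,(480,540),interpolation=cv2.INTER_CUBIC)
cv2.imwrite("pics/crop_t.png",a)
cv2.imwrite("pics/crop_s.png",cv2.resize(s,None,fx=7,fy=7,interpolation=cv2.INTER_CUBIC))
```

```text
('probe', 'scene') 3 [0.4701 0.2801 0.0826] [0.0011 0.0008 0.0009]
('probe_stand', 'scene') 3 [ 0.4704  0.2797 -0.0008] [0.0013 0.0016 0.001 ]
('stop_hole', 'scene') 3 [ 0.5339 -0.0413  0.0613] [0.0013 0.0006 0.0015]
('groove_start', 'scene') 3 [0.5436 0.039  0.0593] [0.001  0.0012 0.0011]
('probe', 'top') 3 [0.4702 0.2784 0.0831] [0.0003 0.0012 0.001 ]
('probe_stand', 'top') 3 [0.4694 0.2817 0.0028] [0.0006 0.0014 0.0017]
('stop_hole', 'top') 3 [ 0.5264 -0.0427  0.059 ] [0.0006 0.0015 0.0011]
('groove_start', 'top') 3 [0.5395 0.0451 0.061 ] [0.0018 0.0013 0.0008]
```

View pics/crop_t.png

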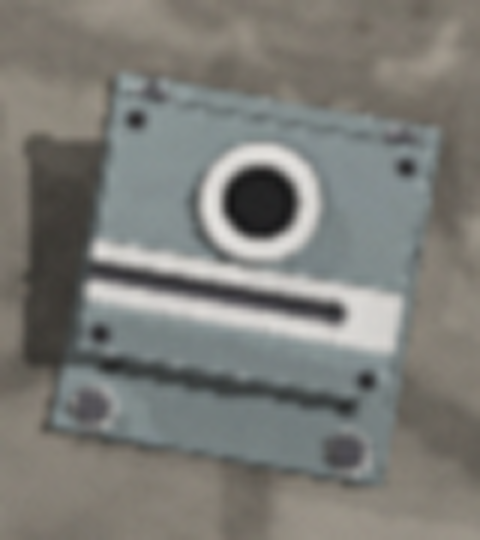

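View pics/crop_s.png

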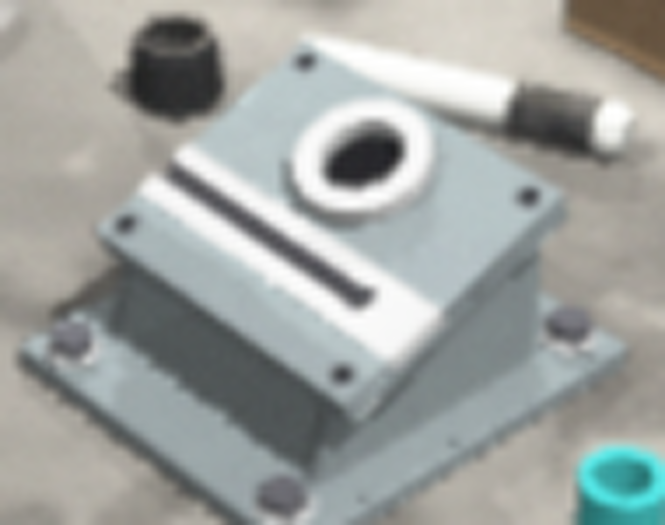

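The top crop shows the groove running from the plate edge at crop pixel (90,269) to the hole at (337,313), with the boss at (260,202). In the scene crop the edge is at (172,173), the hole at (362,297) and the boss at (362,157). I'll fit the face pose to these.

```bash
cat > h.py <<'E'
from workcell import manip
import numpy as np
from scipy.optimize import least_squares
from scipy.spatial.transform import Rotation as Ro
K={c:manip.calibration(c) for c in("scene","top")}
def proj(c,X):
    k=K[c]; p=np.array(k["R"])@np.asarray(X)+np.array(k["t"]); return np.array([k["fx"]*p[0]/p[2]+k["cx"],k["fy"]*p[1]/p[2]+k["cy"]])
def tri(obs):
    return least_squares(lambda X:np.concatenate([proj(c,X)-p for c,p in obs]),[.5,0,.1])
def face(yaw): return Ro.from_euler('z',yaw)*Ro.from_euler('y',-np.radians(20))
E
python3 - <<'E'
from h import *
T=lambda u,v:np.array([285+u/6-.42,155+v/6-.42]); S=lambda u,v:np.array([280+u/7-.43,185+v/7-.43])
P=[((0,0,0),T(337,313),S(362,297)),((0,.095,0),T(90,269),S(172,173)),((.038,.035,.009),T(260,202),S(362,157))]
def f(p,full=False): 
    R=face(p[3]); r=[]
    for l,t,s in P:
        X=p[:3]+R.apply(l); r+=[proj("top",X)-t,proj("scene",X)-s]
    return np.array(r) if full else np.concatenate(r)
s=least_squares(f,[.53,-.04,.06,-.13]); print(s.x,np.degrees(s.x[3]));print(np.round(f(s.x,True),2).tolist())
for l,t,sc in P: print(l,tri([("top",t),("scene",sc)]).x.round(4),(s.x[:3]+face(s.x[3]).apply(l)).round(4))
E
```

```text
[ 0.53110714 -0.0425239   0.05209659 -0.16852166] -9.65557976978082
[[-0.22, -0.42], [-0.09, 0.58], [0.57, -0.31], [-0.95, -0.39], [0.42, -0.07], [-0.05, -0.05]]
(0, 0, 0) [ 0.53   -0.0432  0.0546] [ 0.5311 -0.0425  0.0521]
(0, 0.095, 0) [0.5479 0.0513 0.0501] [0.547  0.0511 0.0521]
(0.038, 0.035, 0.009) [ 0.5694 -0.0129  0.0729] [ 0.5691 -0.0135  0.0736]
```

Emit:
servo_tool:
  motion:
    - [-0.87,-0.491,0,0,0]
    - [-0.87,-0.491,0,0,0]
    - [-0.87,-0.491,0,0,0]
    - [-0.87,-0.491,0,0,0]
    - [-0.87,-0.491,0,0,0]
    - [-0.87,-0.491,0,0,0]
    - [-0.87,-0.491,0,0,0]
    - [-0.87,-0.491,0,0,0]
    - [-0.87,-0.491,0,0,0]
    - [-0.87,-0.491,0,0,0]
    - [-0.87,-0.491,0,0,0]
    - [-0.87,-0.491,0,0,0]
    - [-0.87,-0.491,0,0,0]
    - [-0.87,-0.491,0,0,0]
    - [0,0,0,-5.5,0]
    - [0,0,0,-5.5,0]
    - [0,0,0,-5.4,0]
    - [0,0,0,0,0]

```text
t: 3.8
ee_pos: [0.4695, 0.2787, 0.2226]
tool_rot: [3.142, 0.0, 2.988]
force: [0.1, 0.2, -0.0]
gripper_width: 0.087
grip_force: 0.0
```

Emit:
servo_tool:
  motion:
    - [0,0.04,0.9,0,0]
    - [0,0,0.9,0,0]
    - [0,0,0.9,0,0.3]
    - [0,0,0.9,0,0.3]
    - [0,0,0.6,0,0.4]
    - [0,0,0.5,0,0.5]
    - [0,0,0,0,0.6]
    - [0,0,0,0,1]
    - [0,0,0,0,1]
    - [0,0,0,0,1]
    - [0,0,0,0,1]
    - [0,0,0,0,1]
  squeeze: 15

```text
t: 4.8
ee_pos: [0.4701, 0.2802, 0.1061]
tool_rot: [3.141, 0.002, 2.985]
force: [-0.1, 0.0, 0.0]
gripper_width: 0.028
grip_force: 0.0
```

Emit:
servo_tool:
  motion:
    - [0,0,0,0,1]
    - [0,0,0,0,1]
    - [0,0,0,0,1]
    - [0,0,0,0,1]

```text
t: 5.13
ee_pos: [0.4697, 0.2801, 0.1055]
tool_rot: [3.141, 0.001, 2.985]
force: [-0.1, -0.7, 3.1]
gripper_width: 0.0174
grip_force: 15.0
```

Run:
```python
from h import *
import cv2
s=manip.read_camera("scene")[:,:,::-1];t=manip.read_camera("top")[:,:,::-1]
print(manip.state()["force"],manip.state()["gripper_width"])
a=cv2.resize(s[120:230,150:260],(400,400),interpolation=cv2.INTER_CUBIC);b=cv2.resize(t[180:260,150:230],(400,400),interpolation=cv2.INTER_CUBIC)
cv2.imwrite("pics/g.png",np.hstack([a,b]))
```

```text
[-0.5046337  -0.07431592  3.89479854] 0.017527491956832245
```

View pics/g.png

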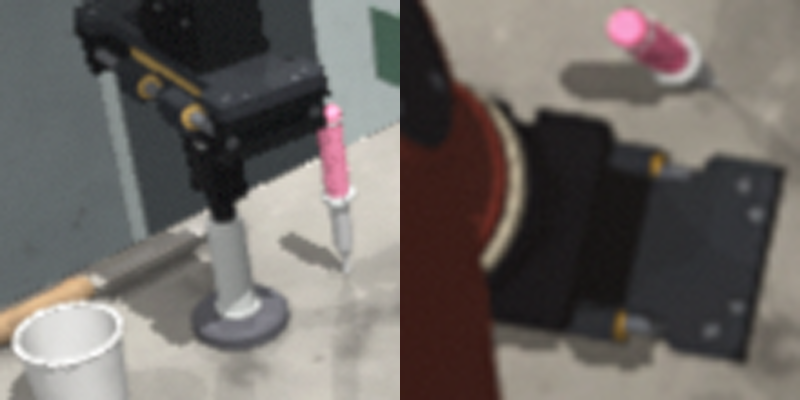

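The grip is good: 17.5 mm opening on the 18 mm grip. Next I lift until only the spring tip is still in the bore, then lean the probe against the rim.

Emit:
servo_tool:
  motion:
    - [0,0,-0.5,0,1]
    - [0,0,-0.5,0,1]
    - [0,0,-0.5,0,1]
    - [0,0,-0.42,0,1]
    - [0,0,0,0,1]
    - [0.14,0,0,0,1]
    - [0.14,0,0,0,1]
    - [0.14,0,0,0,1]
    - [0.15,0,0.01,0,1]
    - [0.15,0,0.02,0,1]
    - [0.16,0,0.02,0,1]
    - [0.15,0,0.03,0,1]
    - [0.16,0,0.04,0,1]
    - [0.15,0,0.04,0,1]
    - [0.15,0,0.05,0,1]
    - [0,0,0,0,1]
    - [0,0,0,0,1]
  squeeze: 12

```text
t: 6.65
ee_pos: [0.4321, 0.2859, 0.1478]
tool_rot: [-3.142, -0.001, 2.985]
force: [-1.5, 0.6, 2.0]
gripper_width: 0.0172
grip_force: 12.0
```

Run:
```python
from h import *
import cv2
s=manip.read_camera("scene")[:,:,::-1]
st=manip.state();print(st["t"],st["ee_pos"],st["force"],st["torque"],st["gripper_width"])
cv2.imwrite("pics/tilt.png",cv2.resize(s[100:220,150:270],(600,600),interpolation=cv2.INTER_CUBIC))
```

```text
6.7 [0.43219527 0.2858679  0.14781243] [-0.13496709  0.06642042  3.02315302] [ 0.1061952   0.13259408 -0.00034052] 0.017803745084338296
```

View pics/tilt.png

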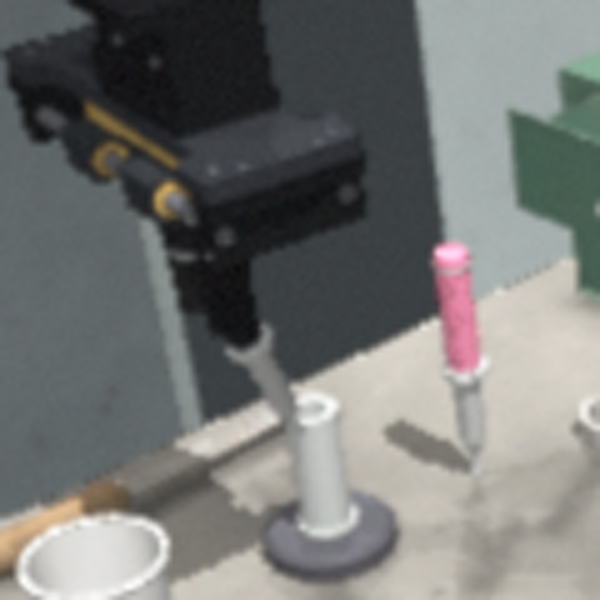

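The probe leans about 20° over the rim, in the right direction. Now I firm the grip, lift out, and carry it to a hover above the groove start.

Emit:
servo_tool:
  motion:
    - [0,0,0,0,1]
    - [0,0,0,0,1]
    - [0,0,-0.4,0,1]
    - [0,0,-0.7,0,1]
    - [0,0,-0.8,0,1]
    - [0,0,-0.5,0,1]
    - [-0.417,-0.898,0,0,1]
    - [-0.417,-0.898,0,0,1]
    - [-0.417,-0.898,0,0,1]
    - [-0.417,-0.898,0,0,1]
    - [-0.417,-0.898,0,0,1]
    - [-0.417,-0.898,0,0,1]
    - [-0.417,-0.898,0,0,1]
    - [-0.417,-0.898,0,0,1]
    - [-0.417,-0.898,0,0,1]
    - [-0.417,-0.898,0,0,1]
    - [0,0,0.8,0,1]
    - [0,0,0.8,0,1]
    - [0,0,0,0,1]
    - [0,0,0,0,1]
  squeeze: 45

```text
t: 8.37
ee_pos: [0.4994, 0.0476, 0.1669]
tool_rot: [-3.141, -0.003, 2.985]
force: [0.2, 0.4, -1.0]
gripper_width: 0.017
grip_force: 45.0
```

Run:
```python
from h import *
import cv2
st=manip.state();print(st["t"],st["ee_pos"],st["force"],st["torque"])
R=face(-.157);n=R.apply([0,0,1]);G=st["ee_pos"]+[0,0,.019];B=G-.1025*n;print("pred ball",B)
out=[]
for c in("scene","top"):
    im=manip.read_camera(c)[:,:,::-1].copy()
    for q in("tip_ball","probe"):
        print(c,q,[(np.round(d["at"],4).tolist(),round(d["conf"],2)) for d in manip.spot_point(c,q)][:3])
    p=proj(c,B);print(c,"ball px",p,"collar px",proj(c,G-.0425*n))
    x0,y0=int(p[0])-40,int(p[1])-40;print("crop",x0,y0)
    out.append(cv2.resize(im[y0:y0+70,x0:x0+70],(400,400),interpolation=cv2.INTER_CUBIC))
cv2.imwrite("pics/hov.png",np.hstack(out))
```

```text
8.3667 [0.49942936 0.04762507 0.16688991] [ 0.2082831  0.3933404 -0.9782925] [0.06924914 0.00705402 0.04022338]
pred ball [0.53405525 0.04214369 0.08957141]
scene tip_ball [([0.6517, 0.1328, -0.0015], 0.71)]
scene probe [([0.5595, 0.2701, 0.0629], 0.58), ([0.5101, 0.0457, 0.1471], 0.53), ([0.47, 0.2785, -0.0041], 0.45)]
scene ball px [302.10162707 199.37871205] collar px [294.15660146 181.3054385 ]
crop 262 159
top tip_ball []
top probe [([0.5594, 0.2711, 0.0615], 0.68)]
top ball px [303.31179512 201.93747839] collar px [300.52470594 207.01347419]
crop 263 161
```

View pics/hov.png

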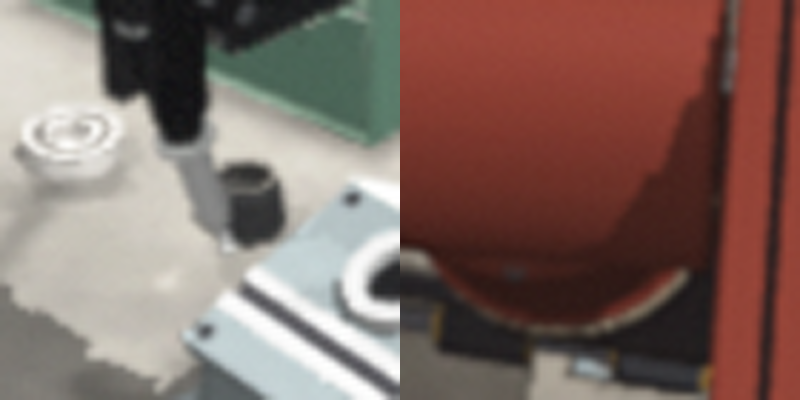

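Run:
```python
from h import *
T=lambda u,v:np.array([285+u/6-.42,155+v/6-.42])
for sh in([0,0],[.4,-1],[.4,-1.9]):
  S=lambda u,v:np.array([280+u/7-.43,185+v/7-.43])+sh
  P=[((0,0,0),T(337,313),S(362,297)),((0,.095,0),T(90,269),S(172,173)),((.038,.035,.009),T(260,202),S(362,157))]
  def f(p): 
    R=face(p[3]); return np.concatenate([np.r_[proj("top",p[:3]+R.apply(l))-t,proj("scene",p[:3]+R.apply(l))-s] for l,t,s in P])
  s=least_squares(f,[.53,-.04,.06,-.13]); print(sh,s.x.round(4),s.cost,"start",(s.x[:3]+face(s.x[3]).apply([0,.083,0])).round(4))
```

```text
[0, 0] [ 0.5311 -0.0425  0.0521 -0.1685] 1.117951646325474 start [0.545  0.0393 0.0521]
[0.4, -1] [ 0.531  -0.0429  0.055  -0.1692] 1.9368096233981729 start [0.545  0.0389 0.055 ]
[0.4, -1.9] [ 0.5306 -0.043   0.0577 -0.1698] 2.224209755534793 start [0.5446 0.0388 0.0577]
```

Emit:
servo_tool:
  motion:
    - [-0.1,0,0.35,0,1]
    - [-0.1,0,0.35,0,1]
    - [-0.11,0,0.34,0,1]
    - [0,0,0,0,1]
    - [0,0,0,0,1]

```text
t: 9.08
ee_pos: [0.5074, 0.0466, 0.1404]
tool_rot: [-3.141, -0.003, 2.985]
force: [-0.4, 0.1, -0.8]
gripper_width: 0.0172
grip_force: 45.0
```

```bash
cat > look.py <<'E'
from h import *
import cv2,sys
st=manip.state();print(st["t"],st["ee_pos"],st["force"],st["torque"])
n=face(-.157).apply([0,0,1]);B=st["ee_pos"]+[0,0,.019]-.1025*n;print("pred ball",B,proj("scene",B))
im=manip.read_camera("scene")[:,:,::-1]
p=proj("scene",B);x0,y0=int(p[0])-40,int(p[1])-40;print("crop",x0,y0)
cv2.imwrite(f"pics/{sys.argv[1]}.png",cv2.resize(im[y0:y0+80,x0:x0+100],(800,640)[:2],interpolation=cv2.INTER_CUBIC)[40:])
E
python3 look.py n1
```

```text
9.0833 [0.50744932 0.04656007 0.14037972] [-0.4024252   0.07125901 -0.82947243] [-0.02045318  0.00985109  0.01981715]
pred ball [0.54207521 0.0410787  0.06306123] [305.02545866 207.56040833]
crop 265 167
```

View pics/n1.png

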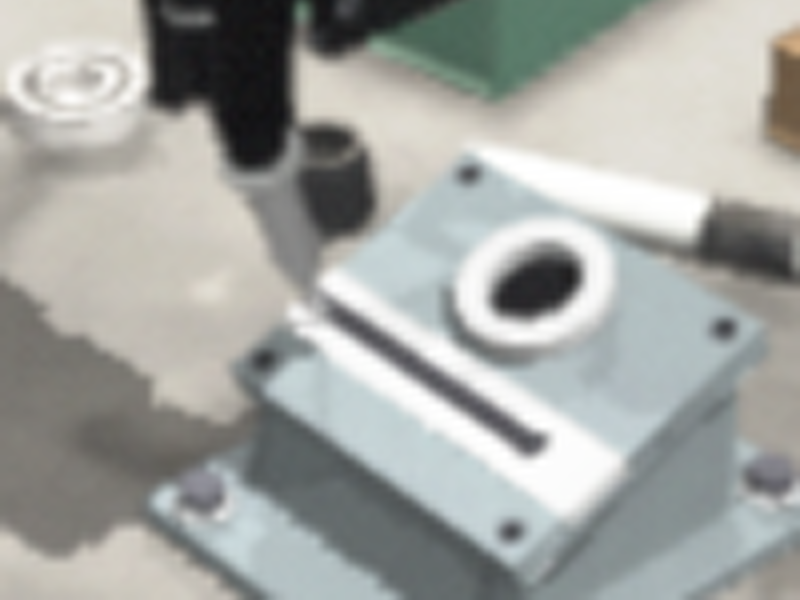

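The probe's nose is over the open groove end, with the ball at about crop (322,308). The groove runs from (320,305) to the hole at (530,440).

Run:
```python
from h import *
V=lambda u,v:np.array([265+u/8-.44,167+(v+40)/8-.44])
for yaw in(-.157,):
  R=face(yaw)
  f=lambda p:np.r_[proj("scene",np.array([p[0],p[1],.0577]))+p[2:]-V(530,440),proj("scene",np.array([p[0],p[1],.0577])+R.apply([0,.095,0]))+p[2:]-V(320,305),(p[:2]-[.5305,-.0425])*300]
  s=least_squares(f,[.53,-.042,0,-0]);p=s.x;print(p.round(4),s.fun.round(2))
  O=np.array([p[0],p[1],.0577])
  for b in((322,308),(316,300)):
   for h in(.003,.005,.007):
    g=least_squares(lambda q:proj("scene",O+R.apply([q[0],q[1],h]))+p[2:]-V(*b),[0,.08]);print(b,h,(g.x*1000).round(1))
```

```text
[ 0.5307 -0.0419  1.013   1.8196] [ 1.09  0.78 -1.09 -0.78  0.07  0.18]
(322, 308) 0.003 [-1.8 87. ]
(322, 308) 0.005 [-2.6 85.3]
(322, 308) 0.007 [-3.4 83.6]
(316, 300) 0.003 [-0.7 90.8]
(316, 300) 0.005 [-1.6 89.1]
(316, 300) 0.007 [-2.4 87.3]
```

Emit:
servo_tool:
  motion:
    - [-0.04,-0.04,0.05,0,1]
    - [-0.039,-0.04,0.049,0,1]
    - [0,0,0,0,1]
    - [0,0,0,0,1]

```text
t: 9.47
ee_pos: [0.5101, 0.0441, 0.1395]
tool_rot: [3.142, 0.0, 2.985]
force: [-0.4, -0.5, -0.6]
gripper_width: 0.017
grip_force: 45.0
```

Emit:
servo_tool:
  motion:
    - [-0.014,0,0.038,0,1]
    - [0,0,0,0,1]
    - [0,0,0,0,1]

```text
t: 9.72
ee_pos: [0.5103, 0.0443, 0.1384]
tool_rot: [3.142, 0.0, 2.985]
force: [-0.3, -0.6, -0.7]
gripper_width: 0.017
grip_force: 45.0
```

Emit:
servo_tool:
  motion:
    - [-0.014,0,0.038,0,1]
    - [0,0,0,0,1]
    - [0,0,0,0,1]

```text
t: 9.97
ee_pos: [0.5105, 0.0442, 0.1373]
tool_rot: [-3.142, -0.0, 2.985]
force: [0.7, -0.4, -1.2]
gripper_width: 0.0168
grip_force: 45.0
```

Emit:
servo_tool:
  motion:
    - [-0.014,0,0.038,0,1]
    - [0,0,0,0,1]
    - [0,0,0,0,1]

```text
t: 10.22
ee_pos: [0.5111, 0.0441, 0.1366]
tool_rot: [3.142, 0.0, 2.985]
force: [-0.4, 0.0, 0.2]
gripper_width: 0.0171
grip_force: 45.0
```

```bash
cat > f.py <<'E'
from h import *
F=[];M=[]
for i in range(5):
    manip.read_camera("scene"); s=manip.state(); F.append(s["force"]);M.append(s["torque"])
R=face(-.157)
print(s["t"],s["ee_pos"].round(4),"face-frame force",R.inv().apply(np.mean(F,0)).round(2),"sd",np.std(F,0).round(2),"M",np.mean(M,0).round(3))
E
python3 f.py
```

```text
10.4667 [0.5111 0.0441 0.1366] face-frame force [ 0.03  0.05 -0.63] sd [0.35 0.3  0.32] M [-0.001 -0.021  0.029]
```

Emit:
servo_tool:
  motion:
    - [-0.014,0,0.038,0,1]
    - [-0.014,0,0.038,0,1]
    - [0,0,0,0,1]

```text
t: 10.72
ee_pos: [0.5117, 0.044, 0.1344]
tool_rot: [3.142, 0.0, 2.985]
force: [-0.2, 1.1, -0.1]
gripper_width: 0.017
grip_force: 45.0
```

```bash
python3 f.py
```

```text
10.9667 [0.5117 0.044  0.1346] face-frame force [0.35 0.17 0.1 ] sd [0.33 0.21 0.36] M [ 0.029 -0.042 -0.016]
```

Emit:
servo_tool:
  motion:
    - [-0.014,0,0.038,0,1]
    - [-0.014,0,0.038,0,1]
    - [0,0,0,0,1]

```text
t: 11.22
ee_pos: [0.5124, 0.0439, 0.1326]
tool_rot: [3.142, 0.0, 2.985]
force: [-0.3, 0.1, 0.7]
gripper_width: 0.0169
grip_force: 45.0
```

```bash
python3 f.py
```

```text
11.4667 [0.5124 0.0439 0.1327] face-frame force [-0.07  0.13  0.81] sd [0.44 0.26 0.63] M [ 0.031 -0.071  0.005]
```

Emit:
servo_tool:
  motion:
    - [-0.038,0,-0.014,0,1]
    - [-0.038,0,-0.014,0,1]
    - [0,0,0,0,1]

```text
t: 11.72
ee_pos: [0.5137, 0.0437, 0.1331]
tool_rot: [-3.142, -0.001, 2.985]
force: [-1.9, 0.5, 0.8]
gripper_width: 0.0168
grip_force: 45.0
```

```bash
python3 f.py
```

```text
11.9667 [0.5138 0.0436 0.1331] face-frame force [-1.51  0.17  0.59] sd [0.29 0.33 0.35] M [ 0.122  0.416 -0.001]
```

Emit:
servo_tool:
  motion:
    - [0.05,0,0.018,0,1]
    - [0.05,0,0.018,0,1]
    - [0.05,0,0.018,0,1]
    - [0,0,0,0,1]

```text
t: 12.3
ee_pos: [0.5119, 0.044, 0.1329]
tool_rot: [3.141, 0.004, 2.985]
force: [1.8, -0.6, 1.8]
gripper_width: 0.017
grip_force: 45.0
```

```bash
python3 f.py
```

```text
12.55 [0.5116 0.044  0.1327] face-frame force [4.   0.12 0.54] sd [0.65 0.31 0.23] M [-0.139 -0.992 -0.004]
```

The lateral force reverses on either side (−1.5 N and +4 N), so the ball is seated in the groove. I'll return to centre, firm the grip and check.

Emit:
servo_tool:
  motion:
    - [-0.038,0,-0.014,0,1]
    - [-0.038,0,-0.014,0,1]
    - [0,0,0,0,1]
  squeeze: 60

```text
t: 12.8
ee_pos: [0.5124, 0.0439, 0.1327]
tool_rot: [3.142, -0.0, 2.985]
force: [3.2, 0.3, 1.8]
gripper_width: 0.0166
grip_force: 60.0
```

```bash
python3 f.py; python3 look.py n2
```

```text
13.05 [0.5123 0.0439 0.1326] face-frame force [ 3.54 -0.08  0.75] sd [0.33 0.43 0.63] M [-0.081 -0.82  -0.009]
13.05 [0.51231461 0.04392338 0.1326221 ] [ 2.47672967 -0.16665767  1.39195782] [-0.07983788 -0.80496698 -0.03857895]
pred ball [0.5469405  0.03844201 0.0553036 ] [307.33377096 209.75637795]
crop 267 169
```

View pics/n2.png

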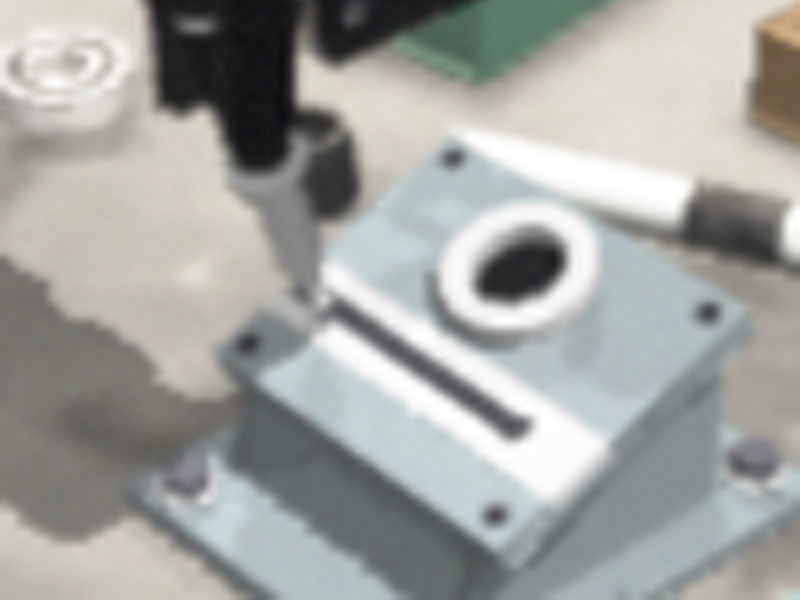

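Emit:
servo_tool:
  motion:
    - [-0.038,0,-0.014,0,1]
    - [0,0,0,0,1]
    - [0,0,0,0,1]

```text
t: 13.35
ee_pos: [0.5128, 0.0438, 0.1327]
tool_rot: [-3.142, -0.001, 2.985]
force: [1.2, 0.1, 1.4]
gripper_width: 0.0169
grip_force: 60.0
```

```bash
python3 f.py
```

```text
13.6 [0.5129 0.0438 0.1328] face-frame force [1.21 0.1  0.87] sd [0.57 0.22 0.17] M [-0.024 -0.314 -0.007]
```

Emit:
servo_tool:
  motion:
    - [-0.019,0,-0.007,0,1]
    - [0,-0.03,0,0,1]
    - [0,-0.07,0,0,1]
    - [0,-0.08,0,0,1]
    - [0,-0.08,0,0,1]
    - [0,-0.08,0,0,1]
    - [0,-0.06,0,0,1]
    - [0,0,0,0,1]

```text
t: 14.27
ee_pos: [0.5118, 0.0333, 0.133]
tool_rot: [-3.141, -0.001, 2.985]
force: [-1.8, -0.2, -0.1]
gripper_width: 0.0167
grip_force: 60.0
```

```bash
python3 f.py
python3 - <<'E'
from h import *
import cv2
o=np.array([.5469,.0384,.0553])
for th in(14,17,20,23,26):
    n=(Ro.from_euler('z',-.157)*Ro.from_euler('y',-np.radians(th))).apply([0,0,1])
    d=proj("scene",o)-proj("scene",o+.0575*n); print(th,d.round(2),np.degrees(np.arctan2(d[0],d[1])).round(1))
im=cv2.imread("pics/n2.png",0); 
for v in range(170,320,10): print(v,im[v,225:345:6].tolist())
E
```

```text
14.5167 [0.5119 0.0335 0.133 ] face-frame force [-1.42 -0.79  0.37] sd [0.23 0.54 0.36] M [-0.075  0.396 -0.027]
14 [ 5.21 18.01] 16.1
17 [ 6.2  17.21] 19.8
20 [ 7.17 16.37] 23.6
23 [ 8.12 15.47] 27.7
26 [ 9.05 14.53] 31.9
170 [179, 143, 110, 87, 72, 66, 69, 73, 86, 109, 131, 142, 135, 106, 75, 59, 54, 53, 53, 53]
180 [185, 164, 154, 148, 143, 141, 142, 143, 146, 148, 145, 136, 114, 83, 59, 55, 52, 53, 52, 49]
190 [197, 174, 154, 146, 145, 147, 146, 143, 140, 139, 136, 129, 115, 92, 69, 56, 50, 50, 52, 52]
200 [215, 208, 188, 163, 142, 131, 130, 131, 133, 134, 134, 133, 127, 110, 86, 64, 53, 50, 50, 52]
210 [211, 212, 211, 206, 193, 169, 143, 132, 130, 132, 134, 134, 131, 118, 95, 72, 57, 51, 57, 67]
220 [207, 209, 210, 211, 207, 188, 161, 139, 131, 131, 134, 135, 135, 128, 117, 106, 107, 113, 121, 133]
230 [204, 205, 205, 204, 205, 194, 170, 147, 132, 130, 133, 134, 133, 129, 128, 132, 157, 180, 188, 190]
240 [203, 204, 204, 203, 201, 200, 191, 167, 143, 130, 131, 134, 135, 132, 129, 130, 153, 178, 193, 199]
250 [201, 200, 200, 201, 199, 198, 193, 181, 158, 138, 131, 134, 134, 132, 130, 131, 157, 187, 204, 206]
260 [200, 197, 194, 196, 195, 195, 193, 184, 166, 147, 134, 132, 134, 134, 133, 136, 168, 204, 220, 218]
270 [196, 194, 193, 194, 195, 194, 192, 188, 178, 161, 146, 138, 134, 133, 135, 140, 194, 236, 243, 240]
280 [196, 194, 193, 192, 192, 191, 190, 191, 190, 184, 170, 150, 131, 127, 136, 143, 188, 231, 250, 251]
290 [195, 194, 192, 189, 190, 188, 187, 188, 189, 180, 160, 139, 110, 106, 131, 160, 179, 187, 200, 228]
300 [190, 188, 185, 184, 183, 181, 180, 181, 180, 181, 176, 161, 137, 120, 129, 160, 199, 190, 147, 131]
310 [187, 186, 186, 182, 176, 164, 156, 158, 164, 170, 176, 180, 178, 167, 155, 154, 147, 127, 102, 87]
```

```bash
cat > edge.py <<'E'
from h import *
import cv2
def meas(im,sc,vs,u0,u1,lev=165):
    r=[]
    for v in vs:
        row=im[v].astype(float)
        for u in range(u0,u1):
            if row[u]>lev>=row[u+1]: r.append((u+(row[u]-lev)/(row[u]-row[u+1]),v)); break
    r=np.array(r); 
    if len(r)<4: return r
    p=np.polyfit(r[:,1],r[:,0],1); return np.degrees(np.arctan(p[0])).round(1),len(r),np.std(r[:,0]-np.polyval(p,r[:,1])).round(2)
def pred(B,th,sgn=-1):
    n=(Ro.from_euler('z',-.157)*Ro.from_euler('y',-np.radians(th))).apply([0,0,1])
    C=-np.array(K["scene"]["R"]).T@np.array(K["scene"]["t"])
    w=np.cross(n,B-C);w/=np.linalg.norm(w)
    e=[]
    for s in(1,-1):
        P=[proj("scene",B+z*n+s*.007*w) for z in(.02,.052)]; d=P[0]-P[1]; e.append((P[0][0],np.degrees(np.arctan2(d[0],d[1]))))
    return min(e)[1].round(1)
if __name__=="__main__":
    h=cv2.imread("pics/hov.png",0)[:,:400]
    print("hov",[meas(h,5.7,range(a,b,2),140,230,l) for a,b,l in((165,215,155),(170,222,170))],[pred(np.array([.534,.042,.0896]),t) for t in(16,18,20,22)])
    for nm,B in(("n1",[.542,.041,.063]),("n2",[.547,.0385,.057])):
        h=cv2.imread(f"pics/{nm}.png",0); print(nm,[meas(h,8,range(a,b,2),225,330,l) for a,b,l in((205,255,165),(205,255,175),(215,275,170))],[pred(np.array(B),t) for t in(14,16,18,20,22)])
    im=manip.read_camera("scene")[:,:,::-1]; g=cv2.cvtColor(im,cv2.COLOR_BGR2GRAY); s=manip.state()
    B=s["ee_pos"]+[0,0,.019]-.1*face(-.157).apply([0,0,1]); p=proj("scene",B); x0,y0=int(p[0])-40,int(p[1])-45
    b=cv2.resize(g[y0:y0+80,x0:x0+100],(800,640),interpolation=cv2.INTER_CUBIC); cv2.imwrite("pics/now.png",b)
    print(p,x0,y0);
    for v in range(200,350,10): print(v,b[v,225:365:7].tolist())
    print([pred(B,t) for t in(14,16,18,20,22)])
E
python3 edge.py
```

```text
hov [(np.float64(20.8), 25, np.float64(0.66)), (np.float64(17.9), 26, np.float64(1.09))] [np.float64(19.2), np.float64(21.6), np.float64(24.2), np.float64(26.8)]
n1 [(np.float64(24.4), 25, np.float64(0.99)), (np.float64(24.1), 25, np.float64(1.0)), (np.float64(21.9), 30, np.float64(1.19))] [np.float64(16.7), np.float64(19.2), np.float64(21.7), np.float64(24.2), np.float64(26.9)]
n2 [(np.float64(22.0), 25, np.float64(1.19)), (np.float64(21.8), 25, np.float64(1.37)), (np.float64(18.7), 30, np.float64(0.89))] [np.float64(16.5), np.float64(18.9), np.float64(21.4), np.float64(24.0), np.float64(26.7)]
[310.42019115 210.63062306] 270 165
200 [53, 28, 22, 19, 21, 21, 21, 18, 22, 23, 26, 44, 80, 125, 155, 193, 213, 216, 214, 213]
210 [79, 35, 21, 18, 18, 22, 20, 21, 24, 29, 51, 89, 113, 103, 96, 158, 201, 214, 212, 210]
220 [122, 59, 23, 20, 25, 19, 24, 23, 21, 41, 91, 122, 96, 68, 71, 128, 180, 204, 210, 211]
230 [154, 87, 36, 19, 20, 23, 23, 20, 18, 43, 105, 143, 106, 66, 64, 114, 171, 202, 207, 207]
240 [145, 102, 52, 22, 19, 23, 25, 23, 31, 62, 114, 143, 112, 71, 60, 94, 153, 190, 198, 19
[... 422 characters left out ...]
132, 112, 120, 127, 130, 134, 135, 133, 122, 109, 117, 143, 158, 174, 186, 192, 195]
300 [205, 198, 188, 182, 177, 157, 137, 132, 134, 136, 134, 128, 132, 159, 183, 193, 197, 196, 199, 204]
310 [202, 199, 191, 184, 179, 166, 143, 131, 132, 136, 136, 132, 129, 146, 184, 203, 208, 208, 207, 208]
320 [200, 200, 194, 184, 179, 176, 156, 136, 133, 135, 135, 133, 130, 138, 180, 200, 207, 206, 206, 207]
330 [197, 197, 190, 180, 176, 175, 167, 147, 134, 133, 136, 134, 131, 135, 163, 191, 205, 207, 207, 208]
340 [195, 194, 191, 185, 179, 177, 175, 154, 135, 131, 135, 136, 133, 132, 138, 180, 205, 209, 207, 208]
[np.float64(16.2), np.float64(18.6), np.float64(21.1), np.float64(23.7), np.float64(26.4)]
```

Run:
```python
from edge import *
def both(h,vs,uc,lab):
    L=[];Rr=[]
    for v in vs:
        c=int(uc(v)); row=cv2.GaussianBlur(h[v-3:v+4].astype(np.float32),(0,0),2).mean(0); d=np.diff(row)
        a=d[c-45:c-10]; w=np.clip(-a,0,None)**2; L.append(c-45+np.argmin(a)); 
        a=d[c+10:c+45]; Rr.append(c+10+np.argmax(a))
    L=np.array(L);Rr=np.array(Rr);v=np.array(list(vs))
    ang=lambda x:np.degrees(np.arctan(np.polyfit(v,x,1)[0])).round(1)
    print(lab,L.tolist(),Rr.tolist(),ang(L),ang(Rr),ang((L+Rr)/2))
both(cv2.imread("pics/now.png",0),range(296,388,6),lambda v:289+(v-300)*.4,"now")
both(cv2.imread("pics/n2.png",0),range(206,280,6),lambda v:284+(v-215)*.35,"n2")
both(cv2.imread("pics/n1.png",0),range(200,275,6),lambda v:277+(v-200)*.4,"n1")
B=np.array([.546,.028,.057])
for t in(14,16,18,20,22):
    n=(Ro.from_euler('z',-.157)*Ro.from_euler('y',-np.radians(t))).apply([0,0,1]);d=proj("scene",B+.02*n)-proj("scene",B+.052*n);print(t,np.degrees(np.arctan2(*d)).round(1))
im=cv2.imread("pics/now.png");cv2.imwrite("pics/now2.png",im[200:460,200:500].repeat(2,0).repeat(2,1))
```

```text
now [243, 260, 261, 265, 267, 269, 273, 274, 273, 270, 268, 268, 275, 276, 291, 292] [315, 315, 319, 320, 320, 321, 324, 328, 327, 324, 322, 323, 326, 331, 337, 346] 18.8 13.3 16.0
n2 [251, 258, 259, 259, 260, 266, 267, 269, 274, 275, 275, 283, 290] [290, 326, 329, 321, 321, 321, 322, 322, 322, 321, 320, 320, 321] 24.7 6.4 16.0
n1 [244, 245, 251, 253, 258, 259, 260, 266, 267, 268, 268, 275, 281] [320, 321, 325, 328, 330, 333, 335, 332, 322, 321, 321, 323, 322] 25.0 -1.7 12.3
14 15.8
16 18.2
18 20.7
20 23.3
22 26.0
```

View pics/now2.png

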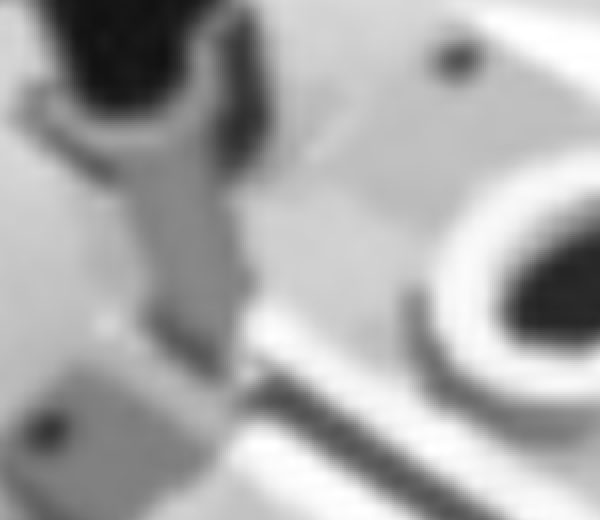

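The probe still sits square to within about 1–2°, with its ball in the groove near (240,390) in the crop. I'll continue the draw, correcting for the lateral force and pressing in a little more.

Emit:
servo_tool:
  motion:
    - [0.001,-0.02,0.03,0,1]
    - [0.001,-0.05,0.035,0,1]
    - [0.002,-0.08,0.001,0,1]
    - [0.002,-0.08,0.001,0,1]
    - [0.002,-0.08,0.001,0,1]
    - [0.003,-0.08,0.001,0,1]
    - [0.002,-0.08,0.001,0,1]
    - [0.002,-0.08,0.001,0,1]
    - [0.002,-0.08,0.001,0,1]
    - [0.002,-0.05,0.001,0,1]
    - [0,0,0,0,1]

```text
t: 15.48
ee_pos: [0.5092, 0.0164, 0.1315]
tool_rot: [-3.141, 0.0, 2.985]
force: [-1.0, -0.0, 1.3]
gripper_width: 0.017
grip_force: 60.0
```

```bash
python3 f.py
```

```text
15.7333 [0.5092 0.0166 0.1314] face-frame force [-0.25 -0.66  1.12] sd [0.39 0.43 0.56] M [-0.087  0.213 -0.009]
```

Emit:
servo_tool:
  motion:
    - [0.011,-0.03,0.004,0,1]
    - [0.002,-0.07,0.001,0,1]
    - [0.002,-0.08,0.001,0,1]
    - [0.002,-0.08,0.001,0,1]
    - [0.002,-0.08,0.001,0,1]
    - [0.002,-0.08,0.001,0,1]
    - [0.002,-0.08,0.001,0,1]
    - [0.002,-0.08,0.001,0,1]
    - [0.002,-0.08,0.001,0,1]
    - [0.002,-0.08,0.001,0,1]
    - [0.002,-0.08,0.001,0,1]
    - [0.002,-0.08,0.001,0,1]
    - [0.002,-0.05,0.001,0,1]
    - [0,0,0,0,1]

```text
t: 16.9
ee_pos: [0.5047, -0.0068, 0.1311]
tool_rot: [-3.141, 0.0, 2.985]
force: [0.8, -0.2, 1.5]
gripper_width: 0.0168
grip_force: 60.0
```

```bash
python3 f.py
```

```text
17.15 [ 0.5046 -0.0067  0.1311] face-frame force [ 1.25 -0.37  1.56] sd [0.63 0.48 0.27] M [-0.169 -0.306 -0.004]
```

Emit:
servo_tool:
  motion:
    - [-0.01,-0.03,-0.017,0,1]
    - [-0.006,-0.07,-0.016,0,1]
    - [0,-0.08,0,0,1]
    - [0,-0.08,0,0,1]
    - [0,-0.08,0,0,1]
    - [0,-0.08,0,0,1]
    - [0,-0.08,0,0,1]
    - [0,-0.08,0,0,1]
    - [0,-0.08,0,0,1]
    - [0,-0.08,0,0,1]
    - [0,-0.05,0,0,1]
    - [0,0,0,0,1]

```text
t: 18.15
ee_pos: [0.5016, -0.0263, 0.1317]
tool_rot: [-3.141, -0.0, 2.985]
force: [-0.1, 0.9, 0.7]
gripper_width: 0.0168
grip_force: 60.0
```

```bash
python3 f.py
```

```text
18.4 [ 0.5017 -0.0261  0.1318] face-frame force [ 0.03 -0.11  1.25] sd [0.7  0.35 0.31] M [-0.03   0.092  0.02 ]
```

Emit:
servo_tool:
  motion:
    - [0,-0.04,0,0,1]
    - [0,-0.06,0,0,1]
    - [0,-0.06,0,0,1]
    - [0,-0.06,0,0,1]
    - [0,-0.06,0,0,1]
    - [0,0,0,0,1]

```text
t: 18.9
ee_pos: [0.5006, -0.0332, 0.1318]
tool_rot: [-3.141, -0.0, 2.985]
force: [-1.4, 0.7, 0.6]
gripper_width: 0.0168
grip_force: 60.0
```

```bash
python3 f.py
```

```text
19.15 [ 0.5007 -0.0332  0.1318] face-frame force [-0.71 -1.15  1.03] sd [0.48 0.63 0.3 ] M [-0.182  0.248 -0.012]
```

Emit:
servo_tool:
  motion:
    - [0,-0.04,0,0,1]
    - [0,-0.04,0,0,1]
    - [0,0,0,0,1]

```text
t: 19.4
ee_pos: [0.5004, -0.0349, 0.1318]
tool_rot: [-3.141, -0.0, 2.985]
force: [-1.0, -0.3, 0.4]
gripper_width: 0.017
grip_force: 60.0
```

```bash
python3 f.py
```

```text
19.65 [ 0.5004 -0.0349  0.1318] face-frame force [-1.16 -0.89  0.6 ] sd [0.38 0.4  0.46] M [-0.171  0.254 -0.02 ]
```

Emit:
servo_tool:
  motion:
    - [0,-0.04,0,0,1]
    - [0,-0.02,0,0,1]
    - [0,0,0,0,1]

```text
t: 19.9
ee_pos: [0.5002, -0.036, 0.1318]
tool_rot: [3.141, -0.0, 2.985]
force: [-1.4, 0.6, 0.3]
gripper_width: 0.0169
grip_force: 60.0
```

```bash
python3 f.py
```

```text
20.15 [ 0.5003 -0.0361  0.1318] face-frame force [-0.63  1.11  0.63] sd [0.54 0.13 0.37] M [0.333 0.161 0.045]
```

The ball has dropped into the stop hole: the normal force fell, and the y force went from negative to positive at the far wall. I'll centre it and press to half travel.

Emit:
servo_tool:
  motion:
    - [0,0.01,0.045,0,1]
    - [-0.011,0.006,0.045,0,1]
    - [0,0,0,0,1]
    - [0,0,0,0,1]

```text
t: 20.48
ee_pos: [0.5007, -0.0359, 0.1297]
tool_rot: [-3.141, 0.0, 2.985]
force: [-0.5, 0.7, 1.0]
gripper_width: 0.0171
grip_force: 60.0
```

```bash
python3 f.py; python3 f.py
```

```text
20.7333 [ 0.5007 -0.0359  0.1297] face-frame force [-0.16  0.66  1.43] sd [0.34 0.29 0.52] M [0.18  0.051 0.019]
20.9833 [ 0.5006 -0.0359  0.1296] face-frame force [-0.14  0.73  1.5 ] sd [0.29 0.36 0.39] M [0.176 0.013 0.014]
```

Emit:
servo_tool:
  motion:
    - [0,0.014,0,0,1]
    - [0,0,0,0,1]
    - [0,0,0,0,1]

```text
t: 21.23
ee_pos: [0.5007, -0.0357, 0.1296]
tool_rot: [-3.141, 0.0, 2.985]
force: [0.6, -0.2, 1.3]
gripper_width: 0.0168
grip_force: 60.0
```

```bash
python3 f.py
python3 - <<'E'
from h import *
manip.read_camera("scene")
for q in("tip_ball","stop_hole","probe"): print(q,[(np.round(d["at"],4).tolist(),round(d["conf"],2)) for d in manip.spot_point("scene",q)][:3])
E
```

```text
21.4833 [ 0.5007 -0.0356  0.1296] face-frame force [ 0.43 -0.25  1.25] sd [0.4  0.22 0.53] M [-0.097  0.017 -0.003]
tip_ball [([0.5107, -0.039, 0.1111], 0.5)]
stop_hole [([0.5334, -0.0409, 0.0622], 0.7)]
probe [([0.56, 0.2685, 0.0607], 0.71), ([0.5141, -0.0388, 0.1091], 0.63)]
```

```bash
python3 -c "
from workcell import manip
print(manip.hand_in())"
```

```text
the job is handed in; nothing more can be done
None
```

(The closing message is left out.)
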